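Slip angle of two sample sleds on a tilting plane

TASK

Find the angle at which the first of the two sample sleds on the tilting-plane slip tester lets go: raise the plane smoothly by its lift bar, without touching the sleds, until one of them slides down to the stop ledge, stop before the other one goes too, and leave the plane standing at that angle. Then note the angle: bring the parked index arm down by its pin until its rubber lug just rests on the plane's edge, gently enough not to press hard on the plane or shift it, and let go. Leave the other things on the bench alone.

Things in the scene. Friction and masses are not known exactly. Their poses are not given: they have to be found in the camera images.
- tester: Slip tester (inclined plane), fixed: grey base plate 310 x 250 mm, 24 mm high. Origin on the bench; x points from the hinge end to the lift-bar end, z up. The hinge axis is parallel to y through x = -150, z = 45 mm. On its -y side stand an upright quadrant plate (y = -113 mm, radius 160 mm about the hinge) and, outside it, the index arm (y = -120 mm).
- deck: The plane: steel plate 8 mm thick, 190 mm wide, 8 to 300 mm from the hinge. Origin on the hinge axis, mid width, mid thickness; x up the plane, z out of it. Flat at the start, up to 0.70 rad. Stiff hinge (4.2 N m): it stays where left; 14 to 18 N at the bar lifts it, 12 to 16 N down at the index lug shifts it. Stop ledge, 14 mm high, uphill face at x = 40 mm; start line at x = 180 mm.
- lift_bar (a point): Middle of the lift bar at the plane's free end: round steel bar, 14 mm diameter, parallel to the hinge, 355 mm from the hinge axis, 55 mm beyond the plate's end, free over 120 mm between its side arms. With the plane flat it is 45 mm above the bench, nothing beneath it. It can turn in a grip as the plane rises.
- sample_runners: Sample sled: aluminium block 70 x 50 x 20 mm on two lengthwise black strips 12 mm wide, 6 mm thick, steel button on top (40 mm high over all), about 0.2 kg. Origin at the centre of its underside, x along the plane. It starts in one of two lanes 90 mm apart with its centre 211 to 219 mm from the hinge; down at the stop ledge its centre is 75 mm from it.
- sample_sheet: The other sled, in the other lane: same block and distances, on one full black sole 70 x 50 x 6 mm. The test shows which lets go first. The first goes at 17 to 27 degrees (0.30 to 0.47 rad), the other some 3 degrees later. Near the slip angle a sled starts slowly and takes 1 to 2 s to reach the stop.
- index: Index arm: dark steel bar 250 x 14 mm turning on the hinge axis (origin there, x along the arm). Starts parked 0.80 to 1.00 rad above level, higher than the plane can reach; stays where left (1.5 to 2 N at the pin moves it). A rubber lug 215 mm out reaches over the plane's edge; lowered, it meets the top face just as the arm's and plane's x axes are parallel; it yields well under 1 mm.
- index_pin (a point): Middle of the grip pin at the index arm's outer end: round black pin, 14 mm diameter, 35 mm long, parallel to the hinge axis, pointing outwards from the arm, away from the plane. Its axis is 240 mm along the arm from the hinge and 6 mm above the arm's x axis. It can be pinched or pushed down from above.
- spare_sled: bystander: spare sled with a cork sole, 70 x 50 x 40 mm, on the bench by the tester's hinge end; origin under its centre
- weight: bystander: brass weight with a knob, 38 mm diameter, 50 mm high, on the bench near the lift-bar end; origin under its centre
- screwdriver: bystander: screwdriver lying on the bench on the quadrant's side of the tester; origin under its middle
- feet_tray: bystander: clear tray 120 x 160 x 45 mm with instrument feet; origin under its centre
- meter: bystander: black hand-held meter 160 x 78 x 42 mm lying on its back; origin under its centre
- mug: bystander: white mug, 80 mm diameter, 92 mm high; origin under its centre
- cleaner: bystander: white bottle, 60 mm diameter, 150 mm high; origin under its centre
- plane_angle (a joint): Angle of the plane above level, rad: 0 flat, at most 0.70.
There are look-alikes about, which are no part of the job. Leave any purple look-alike of the sample_sheet alone.

How it is judged (in metres and radians):
On the way, in this order (a step that is already met when the one before it is completed fails the run):
1. the plane is raised until one sled has let go and slid down to the stop ledge, while the other still stands at its start place (((x of sample_runners in the frame of deck below 0.09 m and x of sample_sheet in the frame of deck above 0.195 m) or (x of sample_sheet in the frame of deck below 0.09 m and x of sample_runners in the frame of deck above 0.195 m)) and angle between deck's own z axis and vertical above 0.26 rad), for 0.2 s.
2. the index lug is felt to rest on the plane's edge (contact force between index and deck above 0.2 N and angle between the x axis of index and the x axis of deck, either way round below 0.0085 rad), for 0.1 s.
At the end, for the whole second after the job is handed in: The plane stands still by itself at the slip angle: one sled rests on the stop ledge, the other is still at its start place (slid down less than 15 mm); the index, brought down until its lug touched the plane, is parallel to it within half a degree (all of step 1 and angle between the x axis of index and the x axis of deck, either way round below 0.0085 rad and angular speed of deck below 0.02 rad/s and linear speed of each of sample_runners, sample_sheet below 0.02 m/s).
It fails at once if the second sled lets go too (slides more than about 15 mm down the plane) (x of each of sample_runners, sample_sheet in the frame of deck below 0.195 m).
It fails at once if a sled is touched by the robot (contact force between any of the arm, the fingers and sample_runners above 0.5 N or contact force between any of the arm, the fingers and sample_sheet above 0.5 N).
It fails at once if the index is pressed on the plane with more than 12 N (contact force between index and deck above 12 N).
It fails at once if the plane is lowered again (faster than 0.1 rad/s) once a sled is down (x of any of sample_runners, sample_sheet in the frame of deck below 0.09 m and velocity of joint plane_angle below -0.1 rad/s).
It fails at once if a bystander is shifted by more than 20 mm (distance of any of spare_sled, weight, screwdriver, feet_tray, meter, mug, cleaner from where it was at the start of the episode above 0.02 m).
It also fails if it takes over 61 s, if anything falls off the work surface, if the arm or the gripper's body presses on something with over 40 N, if the wrist force passes 120 N, or if a joint passes its speed limit or range.

ROBOT

A 6-joint arm with a two-finger parallel gripper is mounted at the origin on the work surface. World frame = base frame: x ahead of the robot, y to its left, z up, the work surface at z = 0. Lengths are in m, angles in degrees, forces in N, time in s.
With the tool pointing down it reaches from about 0.25 to 0.725 m from the base axis. Payload 9.7 kg.
Tool frame: the origin (TCP) lies midway between the tips of the shut fingers; the grasp point (between the pads) lies 19 mm behind it; x points along the fingers, y is the direction in which the jaws open and shut, and the axes are right-handed (so a half turn about x gives the same grasp; the last joint's range is limited). The gripper opens to 85 mm and grips with 20 to 120 N. Pads are 22 mm wide; open, the fingers measure 114 mm over their backs; the gripper's body (76 mm by 85 mm) begins 54 mm behind the grasp point. The pads swing forward as they close: fully open they stand 13 mm farther back than shut.
Start: joints at [-76.031, 4.979, 10.078, 95.1, 0, 90], TCP at [0.133, -0.534, 0.231] pointing down, gripper open.
Joint ranges: [-179.16, 179.16], [-48.56, 103.87], [-65.8, 70.77], [-126.05, 130.52], [-82.76, 87.17], [-180, 180]. Speed limits (degrees/s): [127.2, 127.2, 147.25, 180, 180, 180].

INTERFACE

Orientations are given as [roll, pitch, yaw] about the fixed x, y, z axes, in that order (R = Rz(yaw) Ry(pitch) Rx(roll)).
In Python, from workcell import bot, cams gives the robot as it stands.
- The arm moves only by the tool apply_moves, never from a script. Its argument "commands" is a list of rows, each a list of 5 numbers: the shift along the tool's x, y, z in m, then the turn about the tool's x in rad, then the opening, from -1 (shut) to 1 (fully open). In form: [[tx, ty, tz, roll, hand], ...]. A call has 1 to 12 rows; each row is the pose to reach, as a shift and turn from the pose measured when the call began, along the tool's axes at that moment; what a row does not reach only later rows make up. A row lasts 1/10 s, in which the tool goes at most 50 mm and 8.59 degrees, less where a joint would pass 70% of its speed; a pose out of reach is approached as far as the arm can. A call with a gripper value outside its range is refused whole. The fingers move at their own pace and stop on an object; "newtons" is the grip in N (left out, the last holds). Time passes only in rows, so rows that repeat a pose let the fingers close. It gives the time, the measured TCP pose, the force and the opening at its end, in the units of the state.
- bot.get_obs(): the state, without advancing time (a new reading comes with each control period).
- cams.camera(name): name is "side" or "top"; returns a dict with "frame" (480x640x3 uint8, blue, green, red), "depth" (480x640 float32, m along the optical axis (not along the pixel's ray), 0 where there is no reading), "camera_matrix" (3x3 intrinsics, pixels), "D" ([k1, k2, p1, p2, k3] as OpenCV has them; the pictures are not rectified), "R" (3x3) and "t" (3): a world point X has camera coordinates R X + t. Camera axes: x right, y down, z forward; pixel columns grow to the right and rows downward; lengths in m; the calibration is good to about 2 mm. A picture is of the moment at which its call begins.
- bot.job_done(): hands the job in, once; it reports no verdict.
Trained networks look in the newest picture that a camera, given by its name, has taken for a name from the list of things; names that differ only in an ending like _2 or _b are one class to them, and where a whole thing is asked for, a point or a joint stands for the part that bears it (a point fixed in the world has none). Each returns a list of dicts, best first, with "confidence" (0 to 1); they miss things now and then, are a little off and sometimes report something else, mostly with a low value. They report only what shows in the picture. A call takes as long as a camera call. They do not tell look-alikes from the thing itself.
- cams.spot_in(name, camera): "rect" ([left, top, right, bottom] in pixels, round what is visible of it).
The state is a dict: "time": time; "q": joint angles; "qd": joint speeds; "joint_efforts": joint torques, N m; "ee_pos": TCP position; "tcp_rot": TCP orientation; "wrist_force": force on the tool from outside, world axes, zero at the start; "torque": the same for the moment, N m; "opening": finger opening in m.
Only numpy, scipy, OpenCV 4.12 (cv2) and the standard library are available. Lean on these libraries where they do the work, as an engineer would, in place of code of your own. Each camera call takes 0.05 s, during which the arm holds its last target. There are 200 camera calls.

## Working session

There is one attempt and no reset: what is moved stays moved. The work goes in short steps, Python scripts to look and compute and a tool call to move; the robot and the scene stay as the last step left them, time stands still between calls to the robot, and variables do not carry over. Pictures are saved under pics/ and viewed, about 8 in all and at most 12, crops included, and the job is handed in when it is done.

Besides the shell and the picture viewer there is one more tool, called after "Request:" as name(argument=value, ...) on one line, values as JSON. apply_moves: Moves the arm, as the interface text tells. Its arguments: {"type":"object","properties":{"commands":{"type":"array"},"newtons":{"type":"number"}},"required":["commands"]}

```bash
ls; mkdir -p pics
cat > h.py <<'E'
import numpy as np, cv2
from workcell import bot, cams
def snap(n,f=None):
    c=cams.camera(n)
    if f: cv2.imwrite('pics/'+f,c['frame'])
    return c
def px2w(c,u,v,d=None):
    p=cv2.undistortPoints(np.array([[[u,v]]],float),c['camera_matrix'],np.array(c['D'],float))[0,0]
    if d is None: d=c['depth'][int(v),int(u)]
    return np.array(c['R']).T@(np.array([p[0]*d,p[1]*d,d])-np.array(c['t']).ravel())
def w2px(c,X):
    R=np.array(c['R']);return cv2.projectPoints(np.array(X,float).reshape(-1,3),cv2.Rodrigues(R)[0],np.array(c['t'],float),c['camera_matrix'],np.array(c['D'],float))[0].reshape(-1,2)
E
python3 - <<'E'
from h import *
for n in('top','side'):
    c=snap(n,n+'0.png')
    print(n,'cam at',(-np.array(c['R']).T@np.array(c['t']).ravel()).round(3))
    for o in('tester','deck','lift_bar','sample_runners','sample_sheet','index','index_pin','spare_sled','weight','screwdriver','feet_tray','meter','mug','cleaner'):
        for r in cams.spot_in(o,n)[:3]:
            l,t,R,b=r['rect'];u,v=(l+R)/2,(t+b)/2
            print(o,np.round(r['rect']),round(r['confidence'],2),px2w(c,u,v).round(3))
print(bot.get_obs())
E
```

```text
pics
top cam at [ 0.264 -0.01   1.663]
tester [241. 163. 387. 296.] 0.64 [ 0.512 -0.061  0.053]
deck [242. 199. 385. 273.] 0.89 [ 0.495 -0.061  0.052]
lift_bar [241. 201. 384. 274.] 0.95 [ 0.492 -0.057  0.052]
sample_runners [286. 211. 309. 234.] 0.62 [ 0.529 -0.017  0.08 ]
sample_sheet [202. 310. 228. 339.] 0.91 [0.265 0.203 0.043]
sample_sheet [178. 219. 206. 246.] 0.87 [0.513 0.266 0.036]
sample_sheet [357. 138. 383. 165.] 0.79 [ 0.735 -0.222  0.027]
index [317. 165. 349. 194.] 0.69 [ 0.655 -0.118  0.027]
index_pin [318. 165. 383. 199.] 0.58 [ 0.655 -0.168 -0.001]
spare_sled [395. 241. 418. 273.] 0.57 [ 0.437 -0.308  0.043]
spare_sled [240. 202. 384. 277.] 0.45 [ 0.486 -0.056  0.05 ]
weight [ 77. 181. 130. 253.] 0.73 [0.558 0.51  0.04 ]
weight [206. 266. 221. 280.] 0.55 [0.4   0.204 0.057]
weight [282. 240. 310. 262.] 0.5 [ 0.451 -0.014  0.09 ]
screwdriver [285. 133. 336. 181.] 0.74 [ 0.724 -0.057  0.019]
screwdriver [242. 197. 384. 275.] 0.26 [ 0.496 -0.058  0.052]
feet_tray [467. 223. 528. 269.] 0.56 [ 0.463 -0.564  0.038]
mug [120. 155. 163. 190.] 0.88 [0.69  0.42  0.002]
mug [
[... 1363 characters left out ...]
er [322. 137. 345. 183.] 0.86 [ 0.627 -0.437  0.087]
{'time': 1.5, 'q': array([-7.60328818e+01,  4.97876305e+00,  1.00783604e+01,  9.51000104e+01,
        8.59666177e-04,  9.00003820e+01]), 'qd': array([ 0.01522301,  0.05443082, -0.05623875,  0.13544782,  0.02708945,
        0.0096237 ]), 'joint_efforts': array([ 4.34004742e-04, -5.20092130e+01,  4.64860582e+01,  1.50938758e-03,
       -2.44471345e-06, -2.71875269e-07]), 'ee_pos': array([ 0.13275334, -0.53373159,  0.23128677]), 'tcp_rot': array([-154.33493045,   89.99904624,   39.63180575]), 'wrist_force': array([-0.36933336, -0.14407634,  0.41947132]), 'torque': array([-0.03011977, -0.05662769, -0.01479945]), 'opening': 0.08521730312806992}
```

Run:
```python
import cv2
a=cv2.imread('pics/top0.png')[120:330,170:440];cv2.imwrite('pics/t1.png',cv2.resize(a,None,fx=2.9,fy=2.8,interpolation=2))
a=cv2.imread('pics/side0.png')[130:350,200:440];cv2.imwrite('pics/s1.png',cv2.resize(a,None,fx=2.7,fy=2.7,interpolation=2))
```

```text
(no output)
```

View pics/t1.png

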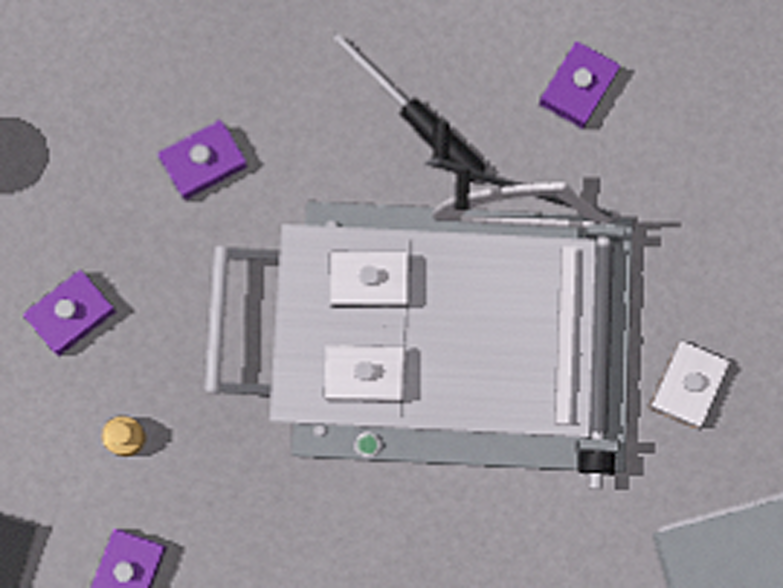

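View pics/s1.png

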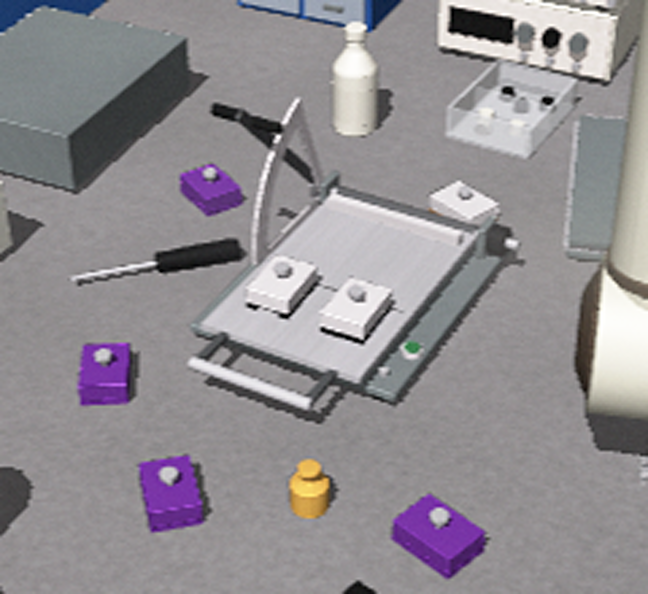

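The pictures show the tester with the hinge at the right (top crop around (600,340)). The lift bar is at the left, from (219,248) to (211,390). The two white sleds on the deck, at (370,277) and (365,372), are the samples. The purple ones and the white cork spare at (690,383) are not. The index pin is raised near (440,140) in the top crop and (222,110) in the side crop.

Next I'll fit the tester pose.

```bash
cat >> h.py <<'E'
def T2w(p,X):  # tester frame -> world
    x,y,a=p[:3];X=np.atleast_2d(X);c,s=np.cos(a),np.sin(a)
    return np.c_[x+c*X[:,0]-s*X[:,1],y+s*X[:,0]+c*X[:,1],X[:,2]]
from scipy.spatial.transform import Rotation as Ro
def toolR(o): return Ro.from_euler('xyz',o['tcp_rot'],degrees=True).as_matrix()
def go(target,yax=None):
    o=bot.get_obs();R=toolR(o);d=R.T@(np.array(target)-o['ee_pos']);r=None
    if yax is not None:
        v=R.T@np.array(yax);r=np.arctan2(v[2],v[1]); r=[r,r-np.sign(r)*np.pi]
    print('shift',d.round(4),'roll',r,'q6',o['q'][5],'t',o['time'],'ee',o['ee_pos'].round(4))
E
python3 - <<'E'
from h import *
from scipy.optimize import least_squares
ct=snap('top');cs=snap('side')
tp=lambda u,v:(170+u/2.9,120+v/2.8); sp=lambda u,v:(200+u/2.7,130+v/2.7)
M=[((150,-95,49),tp(282,224),ct),((150,95,49),tp(272,420),ct),((150,-95,49),sp(192,329),cs),((150,95,45),sp(360,390),cs),
 ((-110,85,60),tp(572,425),ct),((205,-65,50),tp(219,248),ct),((205,65,50),tp(211,390),ct),((205,-65,47),sp(193,362),cs),((205,65,47),sp(307,400),cs)]
def res(p): return np.ravel([w2px(c,T2w(p,np.array(m)/1e3))[0]-q for m,q,c in M])
f=least_squares(res,[.49,-.06,1.57],loss='soft_l1');p=f.x
print('pose',p.round(4),res(p).reshape(-1,2).round(1).tolist())
for n,c in(('top',ct),('side',cs)): print(n,'bar depth',px2w(c,*w2px(c,T2w(p,[.205,0,.05]))[0]))
# index angle
def r2(a):
    X=[-.15+.24*np.cos(a[0])-.006*np.sin(a[0]),-.1445,.045+.24*np.sin(a[0])+.006*np.cos(a[0])]
    return np.r_[w2px(ct,T2w(p,X))[0]-tp(439,140),w2px(cs,T2w(p,X))[0]-sp(222,110)]
g=least_squares(r2,[.9]);print('index',g.x,r2(g.x))
np.save('p.npy',p)
b=T2w(p,[.205,0,.045])[0];print('bar',b);go([b[0],b[1],.20],[np.cos(p[2]),np.sin(p[2]),0])
E
```

```text
pose [ 0.4916 -0.0809  1.5157] [[-0.4, 0.4], [-0.5, 0.8], [2.1, -2.5], [-0.9, -4.0], [-5.3, -1.1], [0.3, 1.9], [0.4, -0.6], [0.4, -0.3], [-0.6, 0.1]]
top bar depth [0.5017463  0.12315735 0.0575638 ]
side bar depth [0.50333628 0.1229347  0.04918683]
index [0.81012164] [ 0.26903982 -1.50628431 -1.17085948  0.08104687]
bar [0.50286463 0.12378698 0.045     ]
shift [ 0.0313 -0.5487 -0.5179] roll [np.float64(-2.842733785843321), np.float64(0.2988588677464721)] q6 89.99897403293365 t 1.6 ee [ 0.1328 -0.5337  0.2313]
```

Request:
apply_moves(commands=[[0, -0.027, -0.025, -0.14, 0], [0, -0.054, -0.05, -0.28, 0], [0, -0.081, -0.075, -0.42, 0], [0, -0.108, -0.1, -0.56, 0], [0, -0.135, -0.125, -0.7, 0], [0, -0.162, -0.15, -0.84, 0], [0, -0.189, -0.175, -0.98, 0], [0, -0.216, -0.2, -1.12, 0], [0, -0.243, -0.225, -1.26, 0], [0, -0.27, -0.25, -1.4, 0], [0, -0.297, -0.275, -1.54, 0], [0, -0.324, -0.306, -1.68, 0]])

```text
time: 2.8
ee_pos: [0.3517, -0.1441, 0.2317]
tcp_rot: [39.9, 89.9, -29.5]
wrist_force: [0.6, -1.2, -0.4]
opening: 0.0426
```

Run:
```python
from h import *
p=np.load('p.npy');go([.5025,.1235,.15],[np.cos(p[2]),np.sin(p[2]),0]);print(bot.get_obs()['q'].round(1),bot.get_obs()['opening'])
```

```text
shift [ 0.0817  0.235  -0.1979] roll [np.float64(-1.1575003210385317), np.float64(1.9840923325512614)] q6 47.1981794465024 t 2.8 ee [ 0.3517 -0.1441  0.2317]
[-22.3 -18.1 -10.8  97.2  -0.   47.2] 0.042638631433632425
```

Request:
apply_moves(commands=[[0, 0.024, -0.02, -0.12, 0], [0, 0.048, -0.04, -0.24, 0], [0, 0.072, -0.06, -0.36, 0], [0, 0.096, -0.08, -0.48, 0], [0, 0.12, -0.1, -0.6, 0], [0.01, 0.144, -0.12, -0.72, 0], [0.02, 0.168, -0.14, -0.84, 0], [0.03, 0.192, -0.16, -0.96, 0], [0.04, 0.216, -0.18, -1.08, 0], [0.06, 0.235, -0.198, -1.1575, 0], [0.08, 0.235, -0.198, -1.1575, 0], [0.08, 0.235, -0.198, -1.1575, 0]])

```text
time: 4.0
ee_pos: [0.5013, 0.124, 0.1489]
tcp_rot: [-151.9, 89.8, -155.0]
wrist_force: [-0.5, -0.1, -1.3]
opening: 0.0427
```

Run:
```python
from h import *
p=np.load('p.npy');go([.5025,.1235,.028],[np.cos(p[2]),np.sin(p[2]),0]);
c=snap('top','t2.png');d=snap('side','s2.png')
a=cv2.resize(c['frame'][180:300,220:400],None,fx=3.3,fy=3.3,interpolation=2)
b=cv2.resize(d['frame'][160:310,230:400],None,fx=2.4,fy=2.64,interpolation=2)
b=cv2.resize(b,(int(b.shape[1]*a.shape[0]/b.shape[0]),a.shape[0]))[:, :]
w=np.hstack([a,b]);print(a.shape,w.shape);cv2.imwrite('pics/c2.png',cv2.resize(w,None,fx=.8,fy=.8) if w.shape[1]>800 else w)
```

```text
shift [ 0.1209 -0.0002  0.0017] roll [np.float64(0.0011647666754407144), np.float64(-3.1404278869143525)] q6 17.006807659690377 t 4.0 ee [0.5013 0.124  0.1489]
(396, 594, 3) (396, 1002, 3)
```

View pics/c2.png

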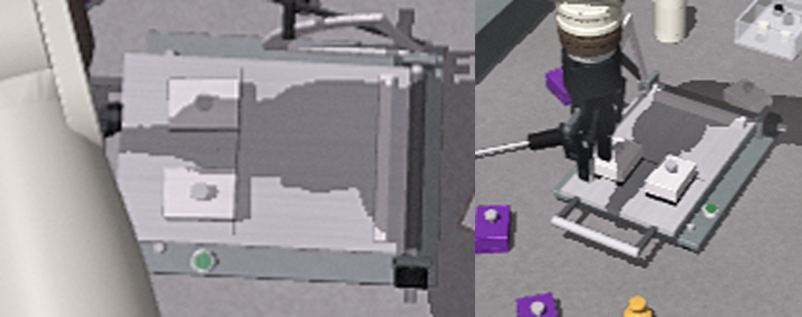

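The top view shows both sleds clear of the arm, at (203,102) and (203,190) in the left half of the composite. The gripper stands over the lift bar, so I'll descend and grip.

Request:
apply_moves(commands=[[0.03, 0, 0.001, 0, 0], [0.06, 0, 0.001, 0, 0], [0.09, 0, 0.001, 0, 0], [0.11, 0, 0.001, 0, 0], [0.122, 0, 0.001, 0, 0], [0.122, 0, 0.001, 0, 0], [0.122, 0, 0.001, 0, -1], [0.122, 0, 0.001, 0, -1], [0.122, 0, 0.001, 0, -1], [0.122, 0, 0.001, 0, -1], [0.122, 0, 0.001, 0, -1], [0.122, 0, 0.001, 0, -1]], newtons=60)

```text
time: 5.3
ee_pos: [0.5044, 0.1253, 0.0321]
tcp_rot: [48.6, 89.7, 45.5]
wrist_force: [-0.9, 10.4, 2.6]
opening: 0.0118
```

```bash
cat >> h.py <<'E'
def arc(start,stop,R,n=12):
    """tool-axis shifts to move along hinge arc; in-plane only. print down, y"""
E
python3 - <<'E'
from h import *
o=bot.get_obs();R=toolR(o);p=np.load('p.npy');print(R.round(3),o['opening'],o['ee_pos'],o['wrist_force'])
ex=np.array([np.cos(p[2]),np.sin(p[2]),0])
e=R.T@ex;u=R.T@[0,0,1];print('ex',e.round(3),'up',u.round(3))
q=(o['ee_pos']-[p[0],p[1],0])@ex;print('bar x_t from tcp',q)
for a in np.arange(.02,.30,.02): print(a.round(2),(.355*((np.cos(a)-1)*e+np.sin(a)*u)).round(4).tolist())
E
```

```text
[[ 0.003  0.054  0.999]
 [ 0.004  0.999 -0.054]
 [-1.     0.004  0.003]] 0.011806860316074124 [0.50442323 0.12529627 0.03209201] [-0.87392852 10.38642581  2.55834749]
ex [0.004 1.    0.001] up [-1.     0.004  0.003]
bar x_t from tcp 0.20659276999052445
0.02 [-0.0071, -0.0, 0.0]
0.04 [-0.0142, -0.0002, 0.0]
0.06 [-0.0213, -0.0006, 0.0001]
0.08 [-0.0284, -0.001, 0.0001]
0.1 [-0.0354, -0.0016, 0.0001]
0.12 [-0.0425, -0.0024, 0.0001]
0.14 [-0.0496, -0.0033, 0.0002]
0.16 [-0.0566, -0.0043, 0.0002]
0.18 [-0.0636, -0.0055, 0.0002]
0.2 [-0.0706, -0.0068, 0.0002]
0.22 [-0.0775, -0.0083, 0.0002]
0.24 [-0.0844, -0.0099, 0.0003]
0.26 [-0.0913, -0.0116, 0.0003]
0.28 [-0.0982, -0.0135, 0.0003]
```

Request:
apply_moves(commands=[[-0.001, 0.0, 0, 0, -1], [-0.003, 0.0, 0, 0, -1], [-0.006, 0.0, 0, 0, -1], [-0.01, -0.0, 0, 0, -1], [-0.014, -0.0002, 0, 0, -1], [-0.018, -0.0004, 0, 0, -1], [-0.021, -0.0006, 0, 0, -1], [-0.025, -0.0009, 0, 0, -1], [-0.028, -0.001, 0, 0, -1], [-0.03, -0.0012, 0, 0, -1]])

```text
time: 6.3
ee_pos: [0.5041, 0.1242, 0.0616]
tcp_rot: [62.0, 89.7, 58.9]
wrist_force: [4.1, 3.9, -16.2]
opening: 0.0116
```

Run:
```python
from h import *
go([.5,.12,.1]);c=snap('top');d=snap('side')
a=cv2.resize(c['frame'][180:300,220:400],(396*3//2,396),interpolation=2)
b=cv2.resize(d['frame'][190:300,250:390],(504,396),interpolation=2)
cv2.imwrite('pics/c3.png',cv2.resize(np.hstack([a,b]),None,fx=.72,fy=.72))
```

```text
shift [-0.0385 -0.0043 -0.0038] roll None q6 16.853364977128848 t 6.3 ee [0.5041 0.1242 0.0616]
```

View pics/c3.png

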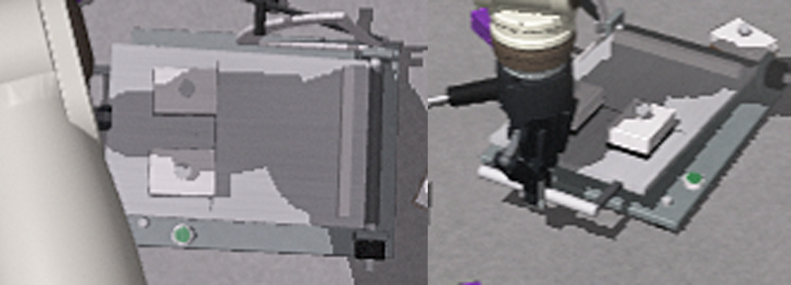

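The lift works, with the bar in the grip and about 16 N. I'll continue to about 0.27 rad.

Request:
apply_moves(commands=[[-0.0035, -0.0003, 0, 0, -1], [-0.0094, -0.0009, 0, 0, -1], [-0.0164, -0.0018, 0, 0, -1], [-0.0234, -0.0028, 0, 0, -1], [-0.0305, -0.0039, 0, 0, -1], [-0.0374, -0.0052, 0, 0, -1], [-0.0444, -0.0066, 0, 0, -1], [-0.0513, -0.0081, 0, 0, -1], [-0.0565, -0.0094, 0, 0, -1], [-0.0606, -0.0104, 0, 0, -1], [-0.0634, -0.0112, 0, 0, -1], [-0.0651, -0.0116, 0, 0, -1]])

```text
time: 7.6
ee_pos: [0.5034, 0.1131, 0.1265]
tcp_rot: [72.1, 89.6, 69.0]
wrist_force: [4.4, 6.8, -15.6]
opening: 0.0117
```

```bash
cat >> h.py <<'E'
def sleds(c,a):
    """edges of the two sleds' tops along the plane: warp deck plane at block-top height (26 mm) into deck frame, 1 mm/px"""
    p=np.load('p.npy')
    def W(x,y,h): return T2w(p,[-.15+x*np.cos(a)-h*np.sin(a),y,.045+x*np.sin(a)+h*np.cos(a)])[0]
    xs=np.arange(0,.31,.001);ys=np.arange(-.1,.1,.001)
    X,Y=np.meshgrid(xs,ys);H=.03
    P=np.c_[(-.15+X*np.cos(a)-H*np.sin(a)).ravel(),Y.ravel(),(.045+X*np.sin(a)+H*np.cos(a)).ravel()]
    m=w2px(c,T2w(p,P)).reshape(X.shape+(2,)).astype(np.float32)
    return cv2.remap(c['frame'],m[...,0],m[...,1],cv2.INTER_LINEAR), cv2.remap(c['depth'],m[...,0],m[...,1],cv2.INTER_NEAREST)
def look(tag):
    o=bot.get_obs();a=np.arcsin((o['ee_pos'][2]-.0321)/.355)
    c=snap('top');im,_=sleds(c,a);cv2.imwrite(f'pics/w_{tag}.png',im)
    # height above the deck plane
    p=np.load('p.npy');u,v=np.meshgrid(np.arange(200,420),np.arange(150,310));d=c['depth'][150:310,200:420].ravel()
    q=cv2.undistortPoints(np.c_[u.ravel(),v.ravel()].astype(float)[:,None],c['camera_matrix'],np.array(c['D'],float))[:,0]
    w=(np.c_[q*d[:,None],d]-np.array(c['t']).ravel())@np.array(c['R'])
    w=w[:,:3]-[p[0],p[1],.045];cx,sx=np.cos(p[2]),np.sin(p[2])
    x=cx*w[:,0]+sx*w[:,1]+.15;y=-sx*w[:,0]+cx*w[:,1];z=w[:,2]
    xd=np.cos(a)*x+np.sin(a)*z;h=-np.sin(a)*x+np.cos(a)*z
    m0=(h<.012)&(xd>.06)&(xd<.28)&(abs(y)<.085)&(d>0);k=np.polyfit(xd[m0],z[m0]/np.cos(a)-np.tan(a)*0,1)
    fit=np.polyfit(x[m0],z[m0],1);print('t',o['time'],'z-angle',a.round(4),'depth-angle',np.arctan(fit[0]).round(4),'F',o['wrist_force'].round(1))
    for s in(-1,1):
        m=(h>.018)&(h<.04)&(abs(y-s*.045)<.04)&(xd>.03)&(xd<.29)&(d>0)
        print(' lane',s,m.sum(),'x',(xd[m].mean()).round(4),'y',y[m].mean().round(4),'rng',np.percentile(xd[m],[5,95]).round(3))
E
python3 - <<'E'
from h import *
look('a')
E
```

```text
t 7.6 z-angle 0.2691 depth-angle 0.2404 F [  4.4   6.8 -15.6]
 lane -1 583 x 0.1956 y -0.043 rng [0.036 0.252]
 lane 1 595 x 0.1968 y 0.046 rng [0.035 0.252]
```

Request:
apply_moves(commands=[[-0.001, -0.0003, 0, 0, -1], [-0.0022, -0.0006, 0, 0, -1], [-0.0034, -0.001, 0, 0, -1], [-0.0046, -0.0013, 0, 0, -1], [-0.0058, -0.0017, 0, 0, -1], [-0.007, -0.002, 0, 0, -1], [-0.008, -0.0023, 0, 0, -1], [-0.0088, -0.0026, 0, 0, -1]])

```text
time: 8.45
ee_pos: [0.5033, 0.1108, 0.1349]
tcp_rot: [77.5, 89.6, 74.4]
wrist_force: [4.2, 5.2, -16.2]
opening: 0.0115
```

```bash
sed -i 's/(xd>.03)&(xd<.29)/(xd>.055)\&(xd<.29)/; s/(h<.012)/(abs(h-.004)<.008)/' h.py; python3 -c "
from h import *
look('b')"
```

```text
t 8.45 z-angle 0.2938 depth-angle 0.2874 F [  4.2   5.2 -16.2]
 lane -1 516 x 0.22 y -0.0432 rng [0.187 0.252]
 lane 1 522 x 0.2211 y 0.0466 rng [0.188 0.253]
```

Request:
apply_moves(commands=[[-0.0005, -0.0002, 0, 0, -1], [-0.0012, -0.0004, 0, 0, -1], [-0.0019, -0.0006, 0, 0, -1], [-0.0026, -0.0008, 0, 0, -1], [-0.0033, -0.001, 0, 0, -1], [-0.004, -0.0012, 0, 0, -1], [-0.0046, -0.0014, 0, 0, -1], [-0.0052, -0.0016, 0, 0, -1], [-0.0052, -0.0016, 0, 0, -1], [-0.0052, -0.0016, 0, 0, -1]])

```text
time: 9.5
ee_pos: [0.5032, 0.1094, 0.1396]
tcp_rot: [83.3, 89.6, 80.2]
wrist_force: [4.6, 4.8, -15.2]
opening: 0.0115
```

```bash
python3 -c "
from h import *
look('c')"
```

```text
t 9.5 z-angle 0.3077 depth-angle 0.3014 F [  4.6   4.8 -15.2]
 lane -1 510 x 0.2208 y -0.0431 rng [0.187 0.253]
 lane 1 528 x 0.2205 y 0.0466 rng [0.187 0.252]
```

Request:
apply_moves(commands=[[-0.0006, -0.0002, 0, 0, -1], [-0.0013, -0.0004, 0, 0, -1], [-0.002, -0.0006, 0, 0, -1], [-0.0027, -0.0008, 0, 0, -1], [-0.0034, -0.001, 0, 0, -1], [-0.0041, -0.0013, 0, 0, -1], [-0.0048, -0.0015, 0, 0, -1], [-0.0056, -0.0018, 0, 0, -1], [-0.0056, -0.0018, 0, 0, -1], [-0.0056, -0.0018, 0, 0, -1]])

```text
time: 10.55
ee_pos: [0.5031, 0.1079, 0.1446]
tcp_rot: [89.0, 89.5, 85.9]
wrist_force: [4.2, 3.3, -14.8]
opening: 0.0117
```

```bash
python3 -c "
from h import *
look('d')"
```

```text
t 10.55 z-angle 0.3224 depth-angle 0.3157 F [  4.2   3.3 -14.8]
 lane -1 523 x 0.2181 y -0.043 rng [0.184 0.25 ]
 lane 1 512 x 0.2214 y 0.0468 rng [0.188 0.253]
```

Lane −1 may be starting to move, so I'll hold and look again.

Request:
apply_moves(commands=[[0, 0, 0, 0, -1], [0, 0, 0, 0, -1], [0, 0, 0, 0, -1], [0, 0, 0, 0, -1], [0, 0, 0, 0, -1], [0, 0, 0, 0, -1], [0, 0, 0, 0, -1], [0, 0, 0, 0, -1]])

```text
time: 11.4
ee_pos: [0.5031, 0.1079, 0.1445]
tcp_rot: [88.7, 89.5, 85.6]
wrist_force: [3.4, 1.8, -13.0]
opening: 0.0116
```

```bash
python3 -c "
from h import *
look('e')"
```

```text
t 11.4 z-angle 0.3223 depth-angle 0.3158 F [  3.4   1.8 -13. ]
 lane -1 499 x 0.1579 y -0.0436 rng [0.125 0.19 ]
 lane 1 514 x 0.2212 y 0.0467 rng [0.189 0.253]
```

Request:
apply_moves(commands=[[0, 0, 0, 0, -1], [0, 0, 0, 0, -1], [0, 0, 0, 0, -1], [0, 0, 0, 0, -1], [0, 0, 0, 0, -1], [0, 0, 0, 0, -1], [0, 0, 0, 0, -1], [0, 0, 0, 0, -1], [0, 0, 0, 0, -1], [0, 0, 0, 0, -1]])

```text
time: 12.45
ee_pos: [0.5031, 0.1079, 0.1445]
tcp_rot: [89.1, 89.5, 86.0]
wrist_force: [3.2, 2.1, -12.4]
opening: 0.0113
```

```bash
python3 -c "
from h import *
look('f');print(bot.get_obs()['opening'])"
```

```text
t 12.45 z-angle 0.3222 depth-angle 0.3151 F [  3.2   2.1 -12.4]
 lane -1 402 x 0.0867 y -0.0416 rng [0.057 0.112]
 lane 1 517 x 0.2211 y 0.0465 rng [0.188 0.253]
0.011661964117331215
```

The sled is down at the stop and the other one has not moved. I'll release the bar and rise.

Request:
apply_moves(commands=[[0, 0, 0, 0, -0.5], [0, 0, 0, 0, -0.2], [0, 0, 0, 0, 0], [0, 0, 0, 0, 0], [0, 0, 0, 0, 0], [-0.01, 0, 0, 0, 0], [-0.03, 0, 0, 0, 0], [-0.06, 0, 0, 0, 0], [-0.1, 0, 0, 0, 0], [-0.14, 0, 0, 0, 0], [-0.18, 0, 0, 0, 0], [-0.2, 0, 0, 0, 0]])

```text
time: 13.7
ee_pos: [0.5029, 0.1062, 0.3489]
tcp_rot: [64.9, 89.4, 61.8]
wrist_force: [0.1, 0.2, 0.6]
opening: 0.0427
```

Run:
```python
from h import *
import h
# re-look with fixed a
o=bot.get_obs()
h.bot=type('B',(),{'get_obs':staticmethod(lambda:{**o,'ee_pos':np.array([0,0,.1445])})})
look('g'); h.bot=bot
c=snap('top');d=snap('side')
a=cv2.resize(c['frame'][120:300,240:400],(400,450),interpolation=2)
b=cv2.resize(d['frame'][140:300,240:390],(400,426),interpolation=2);b=cv2.copyMakeBorder(b,0,24,0,0,0)
cv2.imwrite('pics/c4.png',np.hstack([a,b]))
```

```text
t 13.7 z-angle 0.3222 depth-angle 0.3168 F [0.1 0.2 0.6]
 lane -1 397 x 0.0865 y -0.0416 rng [0.058 0.112]
 lane 1 514 x 0.221 y 0.0467 rng [0.188 0.253]
```

View pics/c4.png

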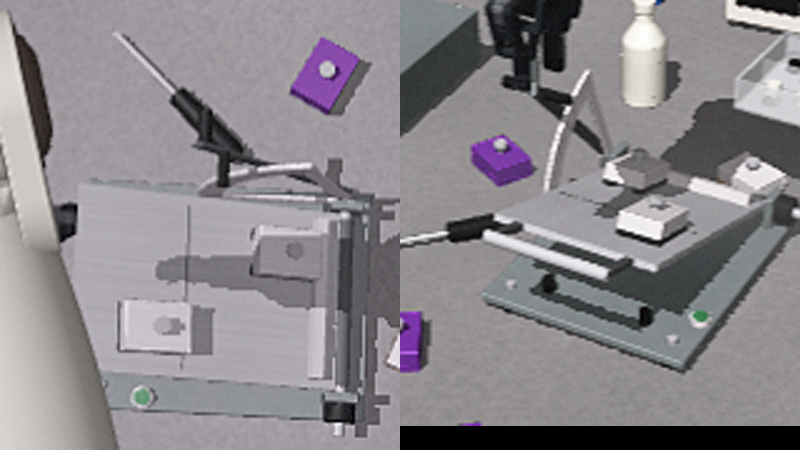

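Run:
```python
from h import *
p=np.load('p.npy')
c=snap('top');ex=np.array([np.cos(p[2]),np.sin(p[2])]);ey=np.array([-ex[1],ex[0]])
P=[]
for v in range(155,195):
    for u in range(300,345):
        d=c['depth'][v,u]
        if d>0:
            w=px2w(c,u,v)
            if w[2]>.19 and w[2]<.30:
                q=w[:2]-p[:2];P.append([u,v,q@ex,q@ey,w[2]])
P=np.array(P)
m=P[:,3]<-.128
print('pin pts',m.sum(),P[m][:,2:].mean(0).round(4),P[m][:,2:].min(0).round(4),P[m][:,2:].max(0).round(4))
r=P[m];zt=np.median(r[:,4])-.007+.001;x=np.median(r[:,2])
print('angle from z',np.arcsin((zt-.045)/.24)-.025,'from xz',np.arctan2(zt-.045,x+.15)-.025, 'r',np.hypot(zt-.045,x+.15))
for a in(.78,.81,.85,.9):
    X=[-.15+.24*np.cos(a)-.006*np.sin(a),-.1445,.045+.24*np.sin(a)+.006*np.cos(a)];print(a,np.round(X,4),T2w(p,X)[0].round(4),w2px(c,T2w(p,X))[0].round(1))
```

```text
pin pts 70 [ 0.0116 -0.1423  0.2283] [ 0.0049 -0.1571  0.2193] [ 0.0181 -0.1285  0.235 ]
angle from z 0.8056488909391518 from xz 0.8062991703334417 r 0.2398575899127314
0.78 [ 0.0164 -0.1445  0.2181] [ 0.6368 -0.0725  0.2181] [319.4 168.9]
0.81 [ 0.0111 -0.1445  0.223 ] [ 0.6365 -0.0777  0.223 ] [321.6 168.5]
0.85 [ 0.0039 -0.1445  0.2293] [ 0.6361 -0.085   0.2293] [324.7 168. ]
0.9 [-0.0055 -0.1445  0.2367] [ 0.6356 -0.0944  0.2367] [328.8 167.4]
```

The released plane still stands, with one sled at the ledge (290,250) and the other at its start (158,327). The pin shows at (205,130), which puts the index at about 0.807 rad. Next I'll go above the pin with the fingers shut.

Run:
```python
from h import *
p=np.load('p.npy');w=T2w(p,[.0116,-.146,0])[0];go([w[0],w[1],.25],[np.cos(p[2]),np.sin(p[2]),0])
```

```text
shift [ 0.0934 -0.1769  0.1445] roll [np.float64(0.0010513851260416022), np.float64(-3.1405412684637515)] q6 14.761375621629565 t 13.9 ee [0.5032 0.1062 0.3448]
```

Request:
apply_moves(commands=[[0, -0.028, 0.023, 0, -1], [0, -0.056, 0.046, 0, -1], [0, -0.084, 0.069, 0, -1], [0, -0.112, 0.092, 0, -1], [0, -0.14, 0.115, 0, -1], [0, -0.168, 0.138, 0, -1], [0, -0.177, 0.1445, 0, -1], [0.03, -0.177, 0.1445, 0, -1], [0.06, -0.177, 0.1445, 0, -1], [0.08, -0.177, 0.1445, 0, -1], [0.093, -0.177, 0.1445, 0, -1], [0.093, -0.177, 0.1445, 0, -1]], newtons=40)

```text
time: 15.1
ee_pos: [0.6368, -0.0774, 0.2469]
tcp_rot: [117.3, 89.4, 114.2]
wrist_force: [-0.9, -0.3, 0.4]
opening: 0.0005
```

Run:
```python
from h import *
p=np.load('p.npy');w=T2w(p,[.0116,-.146,0])[0];go([w[0],w[1],.235])
print(bot.get_obs()['wrist_force'],toolR(bot.get_obs()).round(3).tolist())
c=snap('top');d=snap('side')
a=cv2.resize(c['frame'][130:230,260:380],(480,400),interpolation=2)
b=cv2.resize(d['frame'][110:240,240:340],(308,400),interpolation=2)
cv2.imwrite('pics/c5.png',np.hstack([a,b]))
```

```text
shift [ 0.0119 -0.      0.0013] roll None q6 -4.0486713602009266 t 15.1 ee [ 0.6368 -0.0774  0.2469]
[-0.86872503 -0.25528973  0.37700145] [[-0.004, 0.054, 0.999], [0.009, 0.998, -0.054], [-1.0, 0.009, -0.005]]
```

View pics/c5.png

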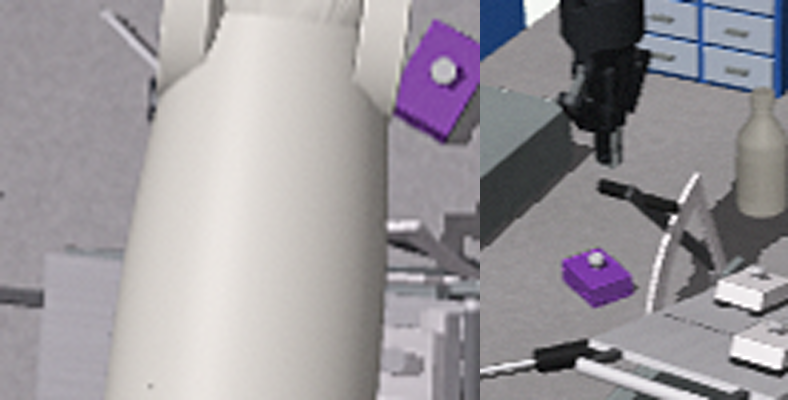

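The fingertips stand directly above the pin, at (608,160) against the pin at (612,188) in the side crop. I'll begin pushing it down along its arc.

Request:
apply_moves(commands=[[0.008, 0, 0.001, 0, -1], [0.015, 0, 0.001, 0, -1], [0.018, 0.0005, 0.001, 0, -1], [0.022, 0.005, 0.001, 0, -1], [0.0265, 0.0095, 0.001, 0, -1], [0.031, 0.014, 0.001, 0, -1], [0.0358, 0.0181, 0.001, 0, -1], [0.042, 0.0235, 0.001, 0, -1], [0.048, 0.0283, 0.001, 0, -1], [0.0545, 0.0331, 0.001, 0, -1]])

```text
time: 16.2
ee_pos: [0.6407, -0.0429, 0.1958]
tcp_rot: [86.1, 89.4, 83.0]
wrist_force: [0.9, 2.9, 4.6]
opening: 0.0002
```

Run:
```python
from h import *
p=np.load('p.npy');go([.6,0,.2])
print(bot.get_obs()['wrist_force'],toolR(bot.get_obs()).round(4).tolist())
d=snap('side');a=cv2.resize(d['frame'][110:240,220:360],(646,600),interpolation=2)
cv2.imwrite('pics/c6.png',a)
```

```text
shift [-0.0038  0.0407 -0.0429] roll None q6 -1.017709356139258 t 16.2 ee [ 0.6407 -0.0429  0.1958]
[0.87672319 2.85522131 4.63200813] [[0.0012, 0.0533, 0.9986], [0.0096, 0.9985, -0.0533], [-1.0, 0.0097, 0.0007]]
```

View pics/c6.png

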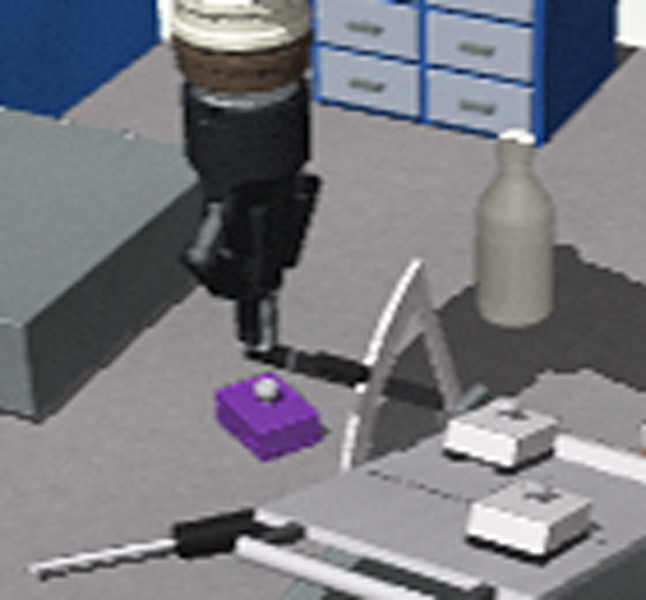

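The index follows the fingertips, which are on the pin at (265,355). I'll continue.

Request:
apply_moves(commands=[[0.0065, 0.0042, 0, 0, -1], [0.0133, 0.0082, 0, 0, -1], [0.0185, 0.0108, 0, 0, -1], [0.0235, 0.0133, 0, 0, -1], [0.029, 0.0157, 0, 0, -1], [0.034, 0.018, 0, 0, -1], [0.0395, 0.0203, 0, 0, -1], [0.0448, 0.0225, 0, 0, -1], [0.047, 0.0233, 0, 0, -1], [0.049, 0.024, 0, 0, -1], [0.049, 0.024, 0, 0, -1]])

```text
time: 17.35
ee_pos: [0.6415, -0.018, 0.1453]
tcp_rot: [99.5, 89.5, 96.4]
wrist_force: [-0.0, 0.3, 0.4]
opening: -0.0001
```

```bash
cat >> h.py <<'E'
def st():
    o=bot.get_obs();p=np.load('p.npy');ex=np.array([np.cos(p[2]),np.sin(p[2])]);ey=np.array([-ex[1],ex[0]]);q=o['ee_pos'][:2]-p[:2]
    print('t',o['time'],'xh',(q@ex+.15).round(4),'y',(q@ey).round(4),'z',o['ee_pos'][2].round(4),'F',o['wrist_force'].round(2))
def idx(d):
    """index arm vs deck angle as seen by the side camera depth"""
E
python3 - <<'E'
from h import *
st()
d=snap('side');a=cv2.resize(d['frame'][110:240,220:360],(646,600),interpolation=2)
cv2.imwrite('pics/c7.png',a[150:,:])
E
```

```text
t 17.35 xh 0.221 y -0.1462 z 0.1453 F [-0.01  0.28  0.45]
```

View pics/c7.png

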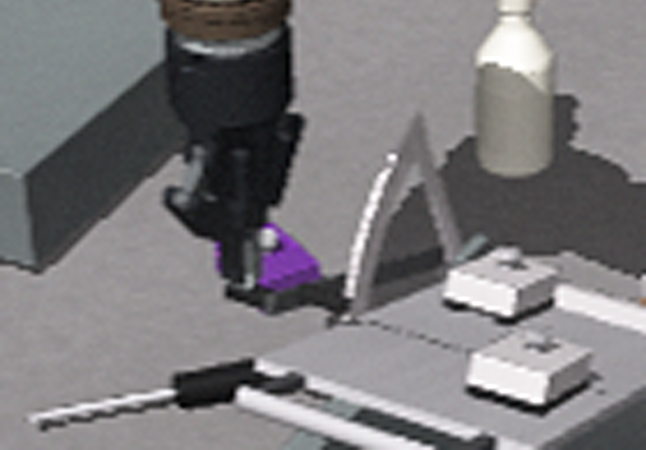

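Request:
apply_moves(commands=[[0.001, 0.0004, 0, 0, -1], [0.002, 0.0007, 0, 0, -1], [0.003, 0.001, 0, 0, -1], [0.004, 0.0014, 0, 0, -1], [0.005, 0.0017, 0, 0, -1], [0.006, 0.002, 0, 0, -1], [0.007, 0.0023, 0, 0, -1], [0.0075, 0.0025, 0, 0, -1]])

```text
time: 18.2
ee_pos: [0.6416, -0.0156, 0.1378]
tcp_rot: [99.7, 89.5, 96.7]
wrist_force: [0.6, 1.3, 3.2]
opening: 0.0
```

Request:
apply_moves(commands=[[0.0005, 0.0002, 0, 0, -1], [0.001, 0.0003, 0, 0, -1], [0.0015, 0.0005, 0, 0, -1]])

```text
time: 18.5
ee_pos: [0.6416, -0.015, 0.1363]
tcp_rot: [99.6, 89.5, 96.5]
wrist_force: [0.1, 2.1, 1.8]
opening: -0.0
```

Request:
apply_moves(commands=[[0.0004, 0.0001, 0, 0, -1], [0.0008, 0.0003, 0, 0, -1]])

```text
time: 18.7
ee_pos: [0.6417, -0.0148, 0.1355]
tcp_rot: [99.5, 89.5, 96.5]
wrist_force: [0.7, 0.8, 1.7]
opening: 0.0001
```

Request:
apply_moves(commands=[[0.0004, 0.0001, 0, 0, -1], [0.0007, 0.0002, 0, 0, -1]])

```text
time: 18.9
ee_pos: [0.6417, -0.0145, 0.1347]
tcp_rot: [99.4, 89.5, 96.4]
wrist_force: [-0.2, 1.0, 1.2]
opening: 0.0003
```

Request:
apply_moves(commands=[[0.0003, 0.0001, 0, 0, -1], [0.0006, 0.0002, 0, 0, -1]])

```text
time: 19.1
ee_pos: [0.6417, -0.0143, 0.1341]
tcp_rot: [99.5, 89.5, 96.5]
wrist_force: [0.9, 1.8, 1.6]
opening: -0.0002
```

Request:
apply_moves(commands=[[0.0003, 0.0001, 0, 0, -1], [0.0005, 0.0002, 0, 0, -1]])

```text
time: 19.3
ee_pos: [0.6417, -0.0141, 0.1335]
tcp_rot: [100.0, 89.5, 97.0]
wrist_force: [0.7, 0.9, 2.8]
opening: 0.0003
```

```bash
python3 -c "
from h import *
st()"
```

```text
t 19.3 xh 0.225 y -0.1462 z 0.1335 F [0.69 0.92 2.82]
```

Request:
apply_moves(commands=[[0.0003, 0.0001, 0, 0, -1]])

```text
time: 19.4
ee_pos: [0.6417, -0.014, 0.1333]
tcp_rot: [99.1, 89.5, 96.0]
wrist_force: [0.7, 1.5, 2.1]
opening: 0.0001
```

Request:
apply_moves(commands=[[0.0003, 0.0001, 0, 0, -1]])

```text
time: 19.5
ee_pos: [0.6417, -0.0138, 0.133]
tcp_rot: [99.5, 89.5, 96.5]
wrist_force: [-0.5, 1.5, 2.6]
opening: 0.0002
```

Request:
apply_moves(commands=[[0.0003, 0.0001, 0, 0, -1]])

```text
time: 19.6
ee_pos: [0.6417, -0.0137, 0.1326]
tcp_rot: [99.3, 89.5, 96.2]
wrist_force: [-0.6, 1.4, 2.9]
opening: -0.0002
```

Request:
apply_moves(commands=[[0.0003, 0.0001, 0, 0, -1], [0.0005, 0.0002, 0, 0, -1]])

```text
time: 19.8
ee_pos: [0.6418, -0.0136, 0.1323]
tcp_rot: [98.3, 89.5, 95.2]
wrist_force: [-0.8, 1.6, 4.1]
opening: -0.0001
```

Request:
apply_moves(commands=[[0.0003, 0.0001, 0, 0, -1], [0.0003, 0.0001, 0, 0, -1]])

```text
time: 20.0
ee_pos: [0.6418, -0.0135, 0.1322]
tcp_rot: [96.9, 89.5, 93.9]
wrist_force: [-0.2, 1.6, 4.1]
opening: 0.0
```

Request:
apply_moves(commands=[[0.0004, 0.0001, 0, 0, -1], [0.0006, 0.0001, 0, 0, -1], [0.0006, 0.0001, 0, 0, -1], [0.0006, 0.0001, 0, 0, -1]])

```text
time: 20.4
ee_pos: [0.6418, -0.0135, 0.1321]
tcp_rot: [93.8, 89.5, 90.8]
wrist_force: [-0.9, 1.1, 6.3]
opening: 0.0003
```

Run:
```python
from h import *
st()
d=snap('side');a=cv2.resize(d['frame'][150:250,250:390],(798,570),interpolation=2)
cv2.imwrite('pics/c8.png',a)
```

```text
t 20.4 xh 0.2256 y -0.1463 z 0.1321 F [-0.86  1.1   6.34]
```

View pics/c8.png

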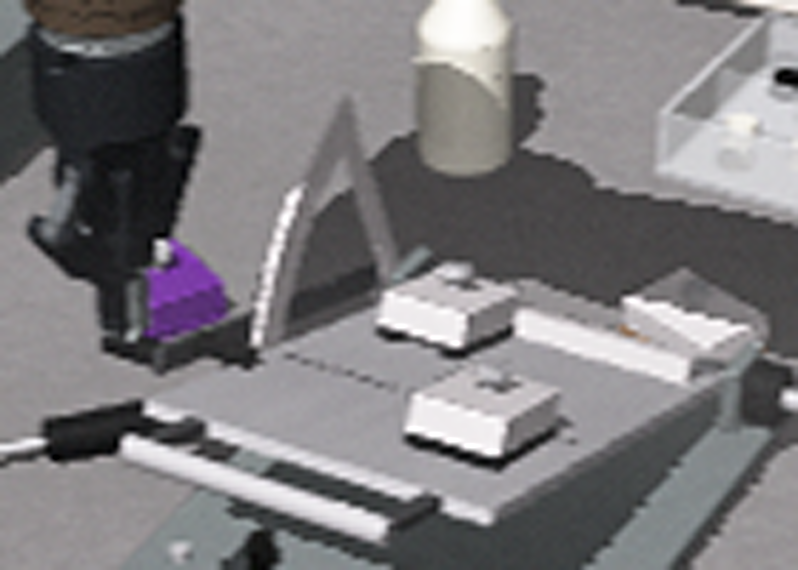

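The push stalls at z 0.132 with the force up to 6.3 N, and the picture shows the lug at (245,355) on the plane's edge. Both sleds are in place, so I'll lift off.

Request:
apply_moves(commands=[[0.0, 0, 0, 0, -1], [-0.002, 0, 0, 0, -1], [-0.01, 0, 0, 0, -1], [-0.03, 0, 0, 0, -1], [-0.06, 0, 0, 0, -1], [-0.1, 0, 0, 0, -1], [-0.13, 0, 0, 0, -1], [-0.15, 0, 0, 0, -1], [-0.15, 0, 0, 0, -1]])

```text
time: 21.35
ee_pos: [0.6425, -0.015, 0.2856]
tcp_rot: [64.7, 89.4, 61.6]
wrist_force: [-0.9, 0.1, 0.9]
opening: 0.0002
```

Run:
```python
from h import *
import h
o=bot.get_obs();st()
h.bot=type('B',(),{'get_obs':staticmethod(lambda:{**o,'ee_pos':np.array([0,0,.1445])})})
look('z'); h.bot=bot
d=snap('side');cv2.imwrite('pics/c9.png',cv2.resize(d['frame'][140:250,250:390],(798,600),interpolation=2))
```

```text
t 21.35 xh 0.2241 y -0.147 z 0.2856 F [-0.88  0.05  0.88]
t 21.35 z-angle 0.3222 depth-angle 0.3161 F [-0.9  0.1  0.9]
 lane -1 395 x 0.0861 y -0.0416 rng [0.057 0.112]h.py:48: RuntimeWarning: Mean of empty slice.
  print(' lane',s,m.sum(),'x',(xd[m].mean()).round(4),'y',y[m].mean().round(4),'rng',np.percentile(xd[m],[5,95]).round(3))
  ret = ret.dtype.type(ret / rcount)
Traceback (most recent call last):
  File "h.py", line 48, in look
    print(' lane',s,m.sum(),'x',(xd[m].mean()).round(4),'y',y[m].mean().round(4),'rng',np.percentile(xd[m],[5,95]).round(3))
                                                                                       ~~~~~~~~~~~~~^^^^^^^^^^^^^^
IndexError: index -1 is out of bounds for axis 0 with size 0
```

The arm hides the second lane from the top camera. I'll take the final check from the side camera.

Run:
```python
from h import *
d=snap('side');cv2.imwrite('pics/c10.png',cv2.resize(d['frame'][140:250,250:390],(763,600),interpolation=2))
```

```text
(no output)
```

View pics/c10.png

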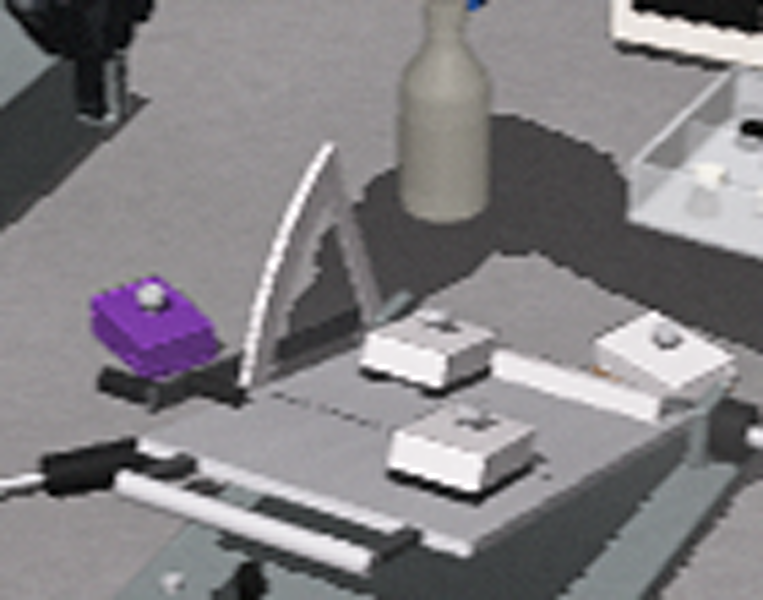

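The index rests with its lug on the edge at (235,395). One sled is at the ledge (430,350) and the other at its start place (460,450), and the hand is clear. I'll hand the job in.

```bash
python3 -c "
from h import *
bot.job_done()"
```

```text
the job is handed in; nothing more can be done
```

I raised the plane by its lift bar in small steps. The sled in the quadrant-side lane let go and slid to the stop ledge, and the plane was left standing at about 0.32 rad (18°). I then pushed the index arm down by its pin with shut fingers and lifted off. The job was handed in at about 21 s of the 61 s; it reported no verdict.

**Slip angle:** the two estimates differ slightly: 0.322 rad from the gripper height and 0.316 rad from the depth picture. The plane did not move measurably after I let go of the bar.

**Sleds:** after the bar was released, the first sled stood at the ledge and the other was still at its start place. The last top-camera check confirmed only the first sled, because the arm hid the other lane. I confirmed the second sled by eye in the side picture.

**Index:** contact showed as the pin stalling while the force rose from about 2 N to 6.3 N, which I put at about 4.5 N at the lug. I did not measure the index angle against the plane after lifting off. The side picture shows the lug resting on the plane's edge.

**Other things on the bench:** I touched none of them, and those in the last side picture look unmoved, but I did not re-measure their positions.

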